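# Clear the tape unwinder and hold its brake open for the new roll

## Robot

A 6-joint arm with a two-finger parallel gripper is mounted at the origin on a cart in front of the work surface, level with it; the furniture and walls round the work are solid. World frame = base frame: x ahead of the robot, y to its left, z up, the work surface at z = 0. Lengths are in m, angles in rad, forces in N, time in s.
With the tool pointing down it reaches from about 0.35 to 0.85 m from the base axis. Payload 8.1 kg.
Tool frame: the origin (TCP) lies between the finger pads; the fingertips stand tips_ahead ahead of it and the grasp point (between the pads) lies 8 mm behind it (tips_ahead is the distance from the TCP to the fingertips, in m); z points along the fingers, x is the direction in which the jaws open and shut, and the axes are right-handed (so a half turn about z gives the same grasp; the last joint's range is limited). The gripper opens to 93 mm and grips with 3 to 60 N. Pads are 15 mm wide; open, the fingers measure 128 mm over their backs; the gripper's body (75 mm by 188 mm) begins 65 mm behind the grasp point.
Start: joints at [1.194, 0.13, 1.488, -0, 1.523, -0.085], TCP at [0.173, 0.575, 0.23] pointing down, gripper open.
Joint ranges: [-2.96, 2.96], [-0.89, 2.26], [0.02, 2.5], [-1.34, 4.48], [0, 2.73], [-2.66, 2.66]. Speed limits (rad/s): [2.39, 2.39, 2.79, 3.14, 3.14, 3.14].

## Interface

Orientations are given as a rotation vector (axis times angle).
In Python, from plant import * gives the robot as it stands.
- The arm moves only by the tool play_rows, never from a script. Its argument "increments" is a list that holds one entry, the list of rows, each a list of 4 numbers: the shift along the tool's x, y, z in cm, then the turn about the tool's z in rad. A call has 1 to 5 rows; each row is the pose to reach, as a shift and turn from the pose measured when the call began, along the tool's axes at that moment; what a row does not reach only later rows make up. A row lasts 1/10 s, in which the tool goes at most 50 mm and 8.59 degrees, less where a joint would pass 70% of its speed; a pose out of reach is approached as far as the arm can. A call with a gripper value outside its range is refused whole. "jaw" is the finger opening in cm, from 0 to 9.3, set as the call begins (left out, the last holds). The fingers move at their own pace and stop on an object; "squeeze" is the grip in N (left out, the last holds). Time passes only in rows, so rows that repeat a pose let the fingers close. It gives the time, the measured TCP pose, the force and the opening at its end, in the units of the state.
- read_state(): the state, without advancing time (a new reading comes with each control period).
- read_camera(name): name is "scene" or "top" or "wrist"; returns (picture, depth): 384x512x3 uint8, blue, green, red; 384x512 float32, m along the optical axis (not along the pixel's ray), 0 where there is no reading.
- camera_params(name): a dict with "K" (3x3 intrinsics, pixels), "eye" and "orientation" of the camera in the world. Camera axes: x right, y up, looking along -z (the intrinsics and any distortion apply to the point x, -y, -z); pixel columns grow to the right and rows downward; lengths in m; the calibration is good to about 2 mm. A picture is of the moment at which its call begins: read the wrist's pose just before it. camera_params takes no time and is no camera call; for the wrist camera it gives the pose at the moment of the call.
- close_job(): hands the job in, once; it reports no verdict.
The state is a dict: "t": time; "q": joint angles; "dq": joint speeds; "joint_torque": joint torques, N m; "tool_pos": TCP position; "orientation": TCP orientation; "force": force on the tool from outside, world axes, zero at the start; "wrist_torque": the same for the moment, N m; "opening": finger opening in m.
Only numpy, scipy, OpenCV 4.12 (cv2) and the standard library are available. Lean on these libraries where they do the work, as an engineer would, in place of code of your own. Each camera call takes 0.05 s, during which the arm holds its last target.

## Task

I am changing the tape on the bench unwinder: slide the spent roll up off the spindle and lay it flat in the scrap tray, beside the foam offcut. Then pull the spring-loaded brake slide out by its upright black finger pull until its pointer is level with the line on the loading marker, and finish while still holding it there in the gripper, so that I can drop the new roll on. Leave the other things on the table where they are.

Things in the scene. Friction and masses are not known exactly. Their poses are not given: they have to be found in the camera images.
- stand: tape unwinder, plywood base 240x116x15 mm, fixed. Origin on the table under the spindle axis; base from x=+56 to -184, y=+-58 mm. Seat disc 80 mm across (top z=20), hub 60 mm across (top z=30), collar 14 mm across (to z=35), spindle rod 8 mm thick, top z=75. Slide is drawn along the stand's -x through a spring barrel 23 mm thick (x=-124 to -180) in a block 46 mm wide (x=-137 to -163, top z=58)
- spindle_tip (a point): top end of the spindle rod, 75 mm over the table
- spent_roll: nearly used-up beige tape roll on the spindle: ring 84 mm outside, 64 inside (rim 10 mm thick), 24 mm high, about 45 g. Origin at the centre of its underside, z its axis; it sits on the seat disc, underside 20 mm, top 44 mm over the table. The rubber brake shoe presses its rim from the stand's -x side with 4 to 5 N
- slide (a joint): travel of the brake slide in m: 0 = home (shoe 36 mm from the spindle axis), grows as it is pulled along the stand's -x, stop at 0.044; about 0.006 while the shoe rests on the spent roll, springs to 0 when the roll is gone. Spring 4 N at 0 plus 0.8 N per 10 mm; no latch, it runs home when let go
- pointer_tip (a point): tip of the slide's thin steel pointer, on the stand's +y side; it moves with the slide, 62 mm from the spindle axis along the stand's -x when home, 31.5 mm over the table
- pull_grip (a point): grip point of the upright black finger pull on the slide's draw rod: a plate 12 mm thick along the pull, 44 mm wide, 30 to 80 mm over the table; this point is mid-plate, 67 mm over the table. The rod (9 mm thick, axis 42 mm over the table) joins it from the spindle side. At home 215 mm from the spindle axis along the stand's -x, 29 mm clear of the barrel
- marker_clip: loading marker: fixed steel block 12x12 mm with thumb screw on the base's +y edge, top 31.5 mm over the table; its place along x varies. Origin mid-block, 17 mm over the table, axes as the stand's; the black line on its top runs along y through the origin. The slide is right when the pointer tip has this line's x in the stand's frame (tip ends 8 mm beside the origin in y)
- tray: grey sheet-metal scrap tray, fixed, 160 (x) x 212 (y) mm, walls 30 mm high and 3 mm thick, floor 3 mm. Origin at the centre of its underside. A foam offcut 30 x 50 x 28 mm lies at its -y end
- tray_free (a point): middle of the free part of the tray's floor, 3 mm over the table
- offcut: white foam offcut in the tray, 30 x 50 x 28 mm, origin at the centre of its underside
- fresh_roll: bystander, stays there: new, full tape roll, 105 mm across, 24 mm high, flat on the table, origin at the centre of its underside
- driver: bystander: screwdriver with red handle, 195 mm long, origin at its middle
- tape_rule: bystander: yellow tape measure, 68 x 85 x 34 mm
- pen: bystander: marker pen, 134 mm long
Not all that is in view belongs to the job. What is shaped like the spent_roll but green or orange is not meant.

How it is judged:
On the way, in this order (a step that is already met when the one before it is completed fails the run):
1. the spent roll is off the spindle (horizontal distance between spent_roll and spindle_tip above 0.06 m), for 0.1 s.
2. the spent roll lies flat on the tray floor, let go (horizontal distance between spent_roll and tray below 0.09 m and z of spent_roll in the frame of tray below 0.009 m and angle between spent_roll's own z axis and vertical below 0.12 rad and contact force between the fingers and spent_roll below 0.1 N), for 0.2 s.
3. the slide is pulled to the marker and held (x of pointer_tip in the frame of marker_clip between -0.004 and 0.004 m and contact force between the fingers and slide above 3 N), for 0.3 s.
At the end, for the whole second after the job is handed in: the spent roll lies flat (within 0.12 rad) and at rest on the scrap tray's floor; the slide's pointer stands within 4 mm of the marker's line, still, and the gripper holds the slide there (more than 3 N between fingers and slide) (all of step 3 and horizontal distance between spent_roll and tray below 0.09 m and z of spent_roll in the frame of tray below 0.009 m and angle between spent_roll's own z axis and vertical below 0.12 rad and linear speed of spent_roll below 0.02 m/s and velocity of joint slide between -0.01 and 0.01 m/s); the arm keeps its last pose, push and grip.
It fails at once if the screwdriver, tape measure, marker pen or foam offcut is moved more than 30 mm (distance of any of driver, tape_rule, pen, offcut from where it was at the start of the episode above 0.03 m).
It also fails if it takes over 48 s, if anything falls off the work surface, if the arm or the gripper's body presses on something with over 40 N, if the wrist force passes 120 N, or if a joint passes its speed limit or range.

## Working session

There is one attempt and no reset: what is moved stays moved. The work goes in short steps, Python scripts to look and compute and a tool call to move; the robot and the scene stay as the last step left them, time stands still between calls to the robot, and variables do not carry over. Pictures are saved under pics/ and viewed, and the job is handed in when it is done.

Besides the shell and the picture viewer there is one more tool, called after "Emit:" as name(argument=value, ...) on one line, values as JSON. play_rows: Moves the arm, as the interface text tells. Its arguments: {"type":"object","properties":{"increments":{"type":"array"},"jaw":{"type":"number"},"squeeze":{"type":"number"}},"required":["increments"]}

```bash
mkdir -p pics; ls; python3 - <<'E'
from plant import *
import cv2,numpy as np
s=read_state();print(s)
for n in("scene","top"):
    p,d=read_camera(n);cv2.imwrite(f"pics/{n}0.png",p);np.save(f"pics/{n}0.npy",d);print(n,camera_params(n))
E
```

```text
pics
{'t': 0.0, 'q': array([ 1.19361488e+00,  1.31173755e-01,  1.48927394e+00,  1.50993550e-05,
        1.52300272e+00, -8.53871356e-02]), 'dq': array([ 0.00070371, -0.00120262, -0.00090787,  0.00169319, -0.00074293,
        0.00112374]), 'joint_torque': array([ 2.19823050e-04, -5.59864318e+01, -4.91738105e+01,  7.67602259e-02,
        3.59794346e-02, -9.35649041e-05]), 'tool_pos': array([0.17236472, 0.57413315, 0.22858285]), 'orientation': array([ 2.52001983e+00,  1.87430993e+00, -2.49320750e-03]), 'force': array([ 0.51322189, -0.83101522, -0.0211149 ]), 'wrist_torque': array([-0.04463545, -0.02512755,  0.02719156]), 'opening': 0.0929218306422141}
scene {'K': array([[372.60384348,   0.        , 252.94035026],
       [  0.        , 372.60384348, 200.43541346],
       [  0.        ,   0.        ,   1.        ]]), 'eye': array([ 0.02295172, -0.98963797,  0.88148137]), 'orientation': array([ 0.89090848, -0.22921713, -0.47533328])}
top {'K': array([[395.58686381,   0.        , 262.44506829],
       [  0.        , 395.58686381, 184.89606776],
       [  0.        ,   0.        ,   1.        ]]), 'eye': array([ 0.32984103, -0.09867197,  1.1958735 ]), 'orientation': array([ 0.13328387, -0.11653785, -1.56996302])}
```

View pics/scene0.png

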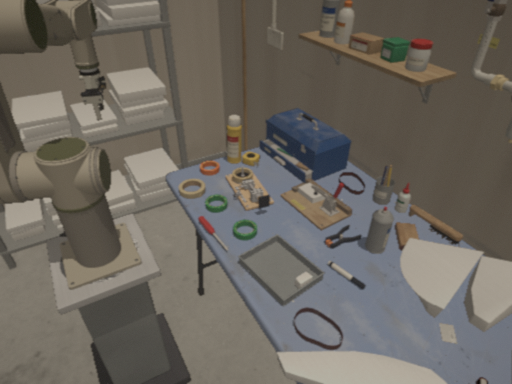

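View pics/top0.png

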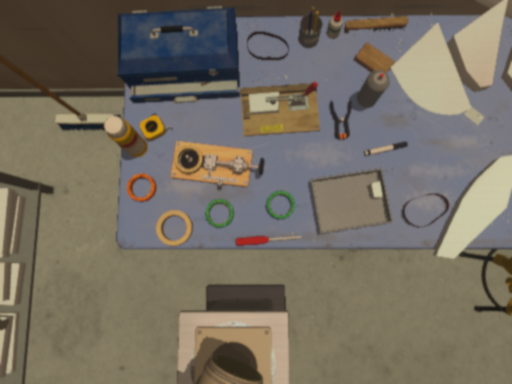

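```bash
cat > h.py <<'E'
from plant import *
import cv2,numpy as np
from scipy.spatial.transform import Rotation as R
def cam(n): 
    c=camera_params(n);return c
def proj(c,P):
    P=np.atleast_2d(P);p=R.from_rotvec(c["orientation"]).inv().apply(P-c["eye"])
    u=c["K"][0,0]*p[:,0]/-p[:,2]+c["K"][0,2];v=c["K"][1,1]*-p[:,1]/-p[:,2]+c["K"][1,2]
    return np.c_[u,v]
def ray(c,uv,z):
    uv=np.atleast_2d(np.array(uv,float));K=c["K"]
    d=np.c_[(uv[:,0]-K[0,2])/K[0,0],-(uv[:,1]-K[1,2])/K[1,1],-np.ones(len(uv))]
    d=R.from_rotvec(c["orientation"]).apply(d);e=c["eye"]
    return e+d*((z-e[2])/d[:,2])[:,None]
E
python3 - <<'E'
from h import *
print(camera_params("top").keys())
for n in("scene","top"):
    c=cam(n);print(n,proj(c,[[0,0,0],[.17,.57,.23],[.5,0,0]]))
c=cam("top");print(ray(c,[[190,160],[260,166],[350,200],[173,228],[120,248]],0.03))
d=np.load("pics/top0.npy");print(d[[160,200,90],[190,350,400]])
p=cv2.imread("pics/top0.png")
cv2.imwrite("pics/topz.png",cv2.resize(p[100:260,120:400],None,fx=2.85,fy=2.85,interpolation=cv2.INTER_CUBIC))
E
```

```text
dict_keys(['K', 'eye', 'orientation'])
scene [[ 99.47950055 253.96011542]
 [ 99.53840295 112.22016267]
 [235.98944737 206.72875723]]
top [[232.65132999 365.39359003]
 [-15.80504545 317.35609173]
 [234.28615864 191.99211148]]
[[ 0.59382169  0.1323631   0.03      ]
 [ 0.57442842 -0.07915624  0.03      ]
 [ 0.4706043  -0.34546456  0.03      ]
 [ 0.38941199  0.17691448  0.03      ]
 [ 0.33162561  0.33018389  0.03      ]]
[1.1888658 1.1964701 1.2530487]
```

View pics/topz.png

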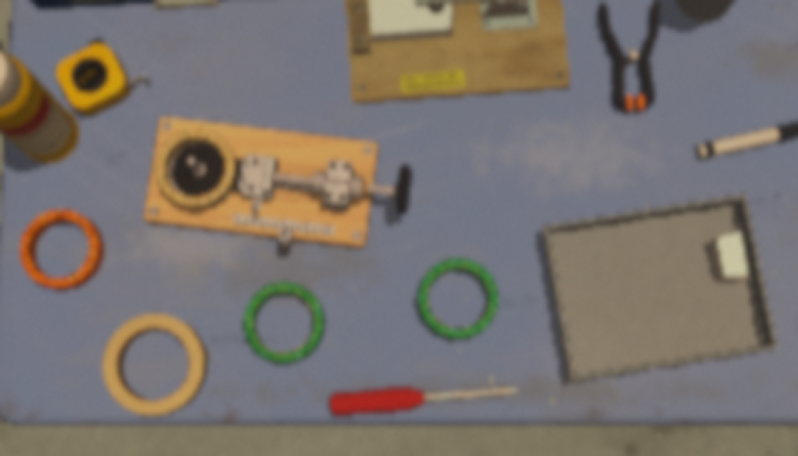

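```bash
python3 - <<'E'
from h import *
import plant
print([k for k in dir(plant) if not k.startswith('__')], getattr(plant,'tips_ahead',None))
c=cam("top");z=lambda u,v:(120+u/2.85,100+v/2.85)
B=ray(c,[z(163,118),z(380,142),z(367,246),z(147,223)],0.015)[:,:2];print("base",B)
ex=(B[0]-B[1]+B[3]-B[2]);ex/=np.linalg.norm(ex);print(np.linalg.norm(B[0]-B[1]),np.linalg.norm(B[0]-B[3]))
ctr=B.mean(0);print("spindle",ctr+ex*.064,"yaw",np.arctan2(ex[1],ex[0]),ex)
print("pull",ray(c,[z(403,188)],.08),"roll",ray(c,[z(197,172)],.044),"marker",ray(c,[z(284,243)],.0315))
T=ray(c,[z(541,228),z(745,200),z(772,348),z(565,383)],0.03);print("tray",T,T.mean(0))
c=cam("wrist");print(c)
p,d=read_camera("wrist");cv2.imwrite("pics/w0.png",p);print(read_state()["tool_pos"])
E
```

```text
['IKError', 'camera_params', 'close_job', 'read_camera', 'read_state', 'tips_ahead'] 0.011
base [[ 0.65609656  0.17652109]
 [ 0.6283067  -0.05849904]
 [ 0.515042   -0.04490039]
 [ 0.54072203  0.1899006 ]]
0.23665742928318148 0.11614772622489612
spindle [0.59227888 0.12934507] yaw 1.457474875313842 [0.11307907 0.99358599]
pull [[ 0.56402507 -0.08403475  0.08      ]] roll [[0.58959158 0.13218358 0.044     ]] marker [[0.51594992 0.0413079  0.0315    ]]
tray [[ 0.5311223  -0.22796075  0.03      ]
 [ 0.5601444  -0.44254971  0.03      ]
 [ 0.40501791 -0.4625626   0.03      ]
 [ 0.36978077 -0.2491686   0.03      ]] [ 0.46651634 -0.34556041  0.03      ]
{'K': array([[317.4483831 ,   0.        , 257.86397549],
       [  0.        , 317.4483831 , 189.1111466 ],
       [  0.        ,   0.        ,   1.        ]]), 'eye': array([0.09952393, 0.59661812, 0.38316359]), 'orientation': array([-0.24024749, -0.1754439 ,  1.27148662])}
[0.17244809 0.57425341 0.22882793]
```

View pics/w0.png

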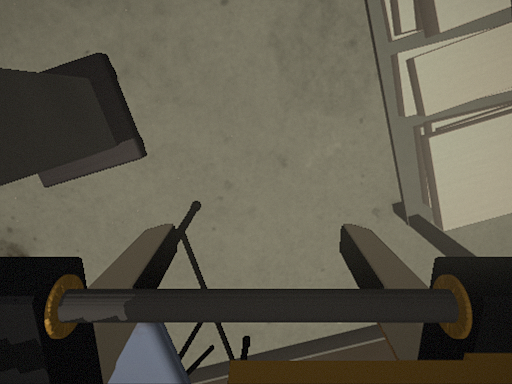

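```bash
cat > g.py <<'E'
from h import *
import sys
# usage: g.py x y z [yawdeg of tool x]
s=read_state();M=R.from_rotvec(s["orientation"]).as_matrix()
a=[float(v) for v in sys.argv[1:]]
d=M.T@(np.array(a[:3])-s["tool_pos"]);yaw=np.degrees(np.arctan2(M[1,0],M[0,0]))
t=0
if len(a)>3: t=-np.radians((a[3]-yaw+180)%360-180)
print("t",round(s["t"],2),"pos",s["tool_pos"].round(4),"yaw",yaw.round(2),"tilt",np.degrees(np.arccos(-M[2,2])).round(2),"open",round(s["opening"],4),"F",s["force"].round(1),"q6",s["q"][5].round(2))
print("d cm",(d*100).round(2),"turn",round(t,3))
E
python3 g.py .58 .03 .25 -6.5
```

```text
t 0.15 pos [0.1724 0.5743 0.2288] yaw 73.28 tilt 0.08 open 0.0929 F [0.8 0.3 0.3] q6 -0.09
d cm [-40.41  54.69  -2.06] turn 1.392
```

Emit:
play_rows(increments=[[[-2.9,3.9,-0.1,0.1],[-5.8,7.8,-0.3,0.2],[-8.7,11.7,-0.5,0.3],[-11.6,15.6,-0.7,0.4],[-14.5,19.5,-0.9,0.5]]])

```text
t: 0.65
tool_pos: [0.318, 0.3776, 0.2378]
orientation: [2.907, 1.187, -0.002]
force: [0.4, 0.1, 0.4]
opening: 0.0929
```

```bash
python3 g.py .58 .03 .25 -6.5
```

```text
t 0.65 pos [0.318  0.3776 0.2378] yaw 44.43 tilt 0.1 open 0.0929 F [0.4 0.1 0.4] q6 -0.01
d cm [-5.62 43.16 -1.18] turn 0.889
```

Emit:
play_rows(increments=[[[-0.6,4.8,-0.2,0.1],[-1.2,9.6,-0.4,0.2],[-1.9,14.4,-0.5,0.3],[-2.5,19.2,-0.6,0.4],[-3.1,24.0,-0.7,0.5]]])

```text
t: 1.15
tool_pos: [0.4647, 0.1827, 0.245]
orientation: [3.111, 0.425, -0.001]
force: [0.2, 1.1, 0.9]
opening: 0.0931
```

```bash
python3 g.py .58 .03 .25 -6.5
```

```text
t 1.15 pos [0.4647 0.1827 0.245 ] yaw 15.54 tilt 0.08 open 0.0931 F [0.2 1.1 0.9] q6 0.0
d cm [ 7.02 17.8  -0.48] turn 0.385
```

Emit:
play_rows(increments=[[[1.7,4.4,-0.1,0.1],[3.5,8.9,-0.2,0.2],[5.3,13.3,-0.4,0.3],[7.0,17.8,-0.5,0.385],[7.0,17.8,-0.5,0.385]]])

```text
t: 1.65
tool_pos: [0.5817, 0.0249, 0.2491]
orientation: [3.133, -0.191, -0.002]
force: [-0.9, 0.5, -0.9]
opening: 0.0927
```

```bash
python3 - <<'E'
from h import *
s=read_state();c=cam("wrist");p,d=read_camera("wrist");cv2.imwrite("pics/w1.png",p);np.save("pics/w1.npy",d);np.save("pics/w1c.npy",c,allow_pickle=True)
print(s["tool_pos"],s["dq"].round(3),c["eye"])
cv2.imwrite("pics/w1z.png",cv2.resize(p,None,fx=1.56,fy=1.56,interpolation=cv2.INTER_CUBIC))
E
```

```text
[0.58168363 0.02487489 0.24912134] [ 0.072 -0.048  0.053  0.038  0.025 -0.017] [0.59142378 0.10146467 0.40332882]
```

View pics/w1z.png

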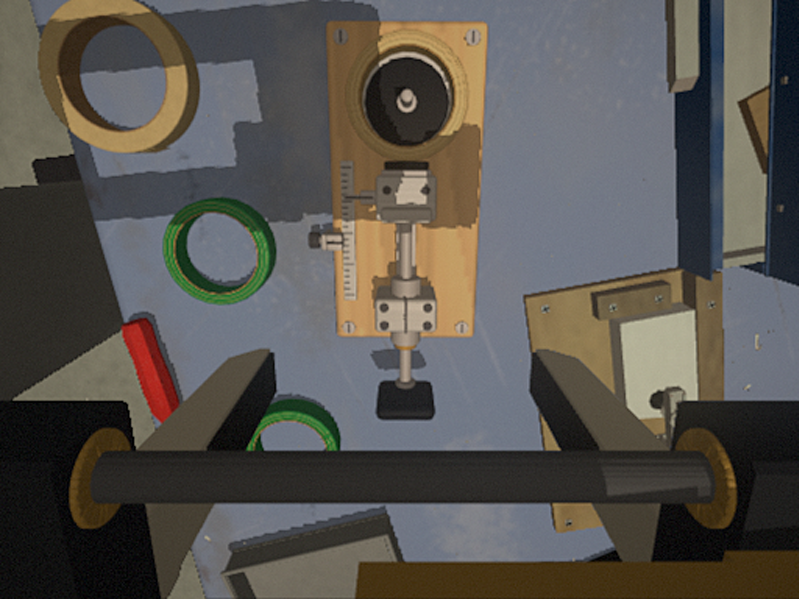

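```bash
python3 - <<'E'
from h import *
s=read_state();c=cam("wrist");p,d=read_camera("wrist");cv2.imwrite("pics/w2.png",p);np.save("pics/w2c.npy",c,allow_pickle=True)
print(s["tool_pos"],s["dq"].round(3),c["eye"])
a=cv2.resize(p[100:200,190:290],None,fx=6,fy=6,interpolation=cv2.INTER_CUBIC)
cv2.imwrite("pics/w2a.png",a)
a=cv2.resize(p[5:110,200:320],None,fx=5.7,fy=5.7,interpolation=cv2.INTER_CUBIC)
cv2.imwrite("pics/w2b.png",a)
a=cv2.resize(p[180:280,200:320],None,fx=5,fy=5,interpolation=cv2.INTER_CUBIC)
cv2.imwrite("pics/w2c.png",a)
E
```

```text
[0.58045671 0.02733563 0.24916132] [ 0.056 -0.038  0.037  0.019  0.013 -0.005] [0.5900439  0.10370041 0.4034583 ]
```

View pics/w2a.png

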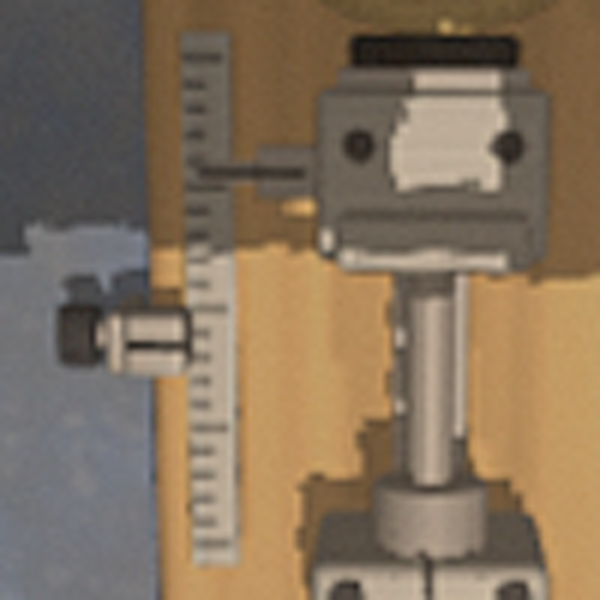

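View pics/w2b.png

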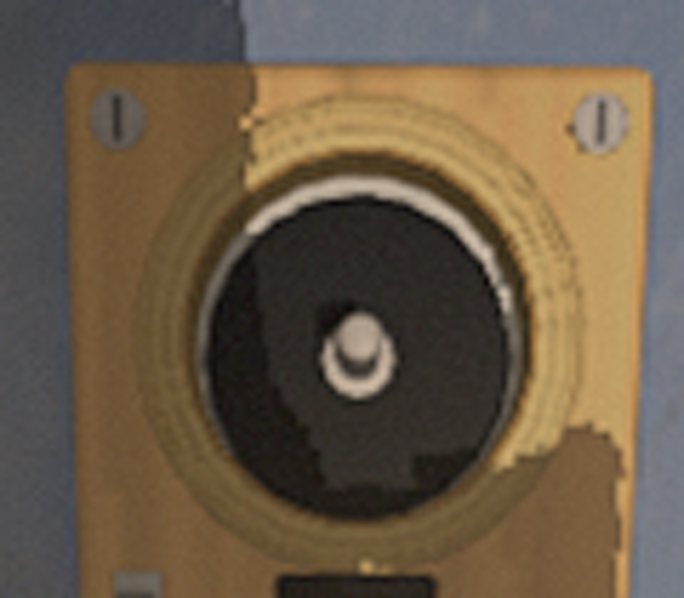

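View pics/w2c.png

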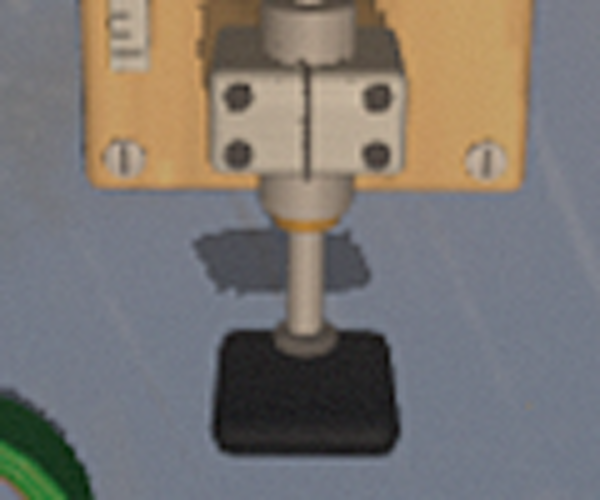

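```bash
python3 - <<'E'
from h import *
c=np.load("pics/w2c.npy",allow_pickle=True).item()
f=lambda o,s:(lambda u,v:(o[0]+(u+.5)/s-.5,o[1]+(v+.5)/s-.5))
a=f((190,100),6);b=f((200,5),5.7);q=f((200,180),5)
B=ray(c,[b(67,66),b(653,68),q(523,190),q(90,188)],.015)[:,:2]
print(B,np.linalg.norm(B[0]-B[1]),np.linalg.norm(B[1]-B[2]),np.linalg.norm(B[0]-B[3]),np.linalg.norm(B[2]-B[3]))
ex=B[0]+B[1]-B[2]-B[3];ex/=np.linalg.norm(ex);ey=np.array([-ex[1],ex[0]])
print("yaw",np.degrees(np.arctan2(ex[1],ex[0])))
sp=B.mean(0)+ex*.064
ro=ray(c,[b(359,332)],.044)[0,:2];ti=ray(c,[b(358,335)],.075)[0,:2]
rl=ray(c,[b(135,330),b(583,330),b(358,96),b(358,570)],.044)
print("spindle by base",sp,"roll",ro,"tip",ti,"roll diam",np.linalg.norm(rl[0]-rl[1]),np.linalg.norm(rl[2]-rl[3]))
S=ti
L=lambda P:((P-S)@ex,(P-S)@ey)
for n,uv,z in(("mk1",a(127,345),.0315),("mk2",a(183,345),.0315),("ptr",a(197,173),.0315),("pullfar L",q(222,452),.08),("pullfar R",q(390,452),.08)):
    P=ray(c,[uv],z)[0,:2];print(n,P.round(4),np.round(L(P),4))
print("pull home+6",S-ex*.221)
E
```

```text
[[ 0.54812261  0.1951584 ]
 [ 0.66044723  0.18150486]
 [ 0.63142753 -0.05314681]
 [ 0.51904032 -0.03947217]] 0.1131514082458005 0.23643931509081917 0.2364260695577911 0.11321607673868246
yaw 82.94210804529664
spindle by base [0.59762324 0.13452611] roll [0.59806786 0.13810885] tip [0.5971539 0.1346895] roll diam 0.08305900719103743 0.0821901386978531
mk1 [0.5256 0.0429] [-0.0999  0.0598]
mk2 [0.5366 0.0416] [-0.0999  0.0487]
ptr [0.5443 0.0744] [-0.0663  0.0451]
pullfar L [ 0.5511 -0.0829] [-0.2216  0.0189]
pullfar R [ 0.5894 -0.0873] [-0.2213 -0.0195]
pull home+6 [ 0.56999915 -0.08463587]
```

```bash
python3 g.py .5975 .1365 .13 -7.06
```

```text
t 1.75 pos [0.5798 0.029  0.2493] yaw -6.62 tilt 0.13 open 0.0932 F [ 0.1  0.1 -0.6] q6 0.08
d cm [  0.55 -10.9   11.92] turn 0.008
```

Emit:
play_rows(increments=[[[0.2,-3.2,3.0,0.004],[0.35,-6.5,6.5,0.008],[0.5,-9.5,9.5,0.008],[0.55,-10.9,11.9,0.008],[0.55,-10.9,11.9,0.008]]])

```text
t: 2.25
tool_pos: [0.5934, 0.1395, 0.1256]
orientation: [3.134, -0.186, -0.015]
force: [-1.2, -0.1, -0.1]
opening: 0.0931
```

```bash
python3 - <<'E'
from h import *
read_camera("top")
s=read_state();c=cam("wrist");p,d=read_camera("wrist");np.save("pics/w3c.npy",c,allow_pickle=True)
print(s["tool_pos"],s["dq"].round(3),c["eye"])
cv2.imwrite("pics/w3.png",cv2.resize(p,None,fx=1.56,fy=1.56,interpolation=cv2.INTER_CUBIC))
E
python3 g.py .5975 .1365 .03 -7.06
```

```text
[0.59498054 0.13826549 0.12823743] [-0.035 -0.04  -0.049 -0.009  0.015 -0.009] [0.60538071 0.21465193 0.28250384]
t 2.35 pos [0.5965 0.1374 0.1303] yaw -6.92 tilt 0.2 open 0.0926 F [0.2 0.1 0.7] q6 0.26
d cm [ 0.14  0.07 10.03] turn 0.002
```

View pics/w3.png

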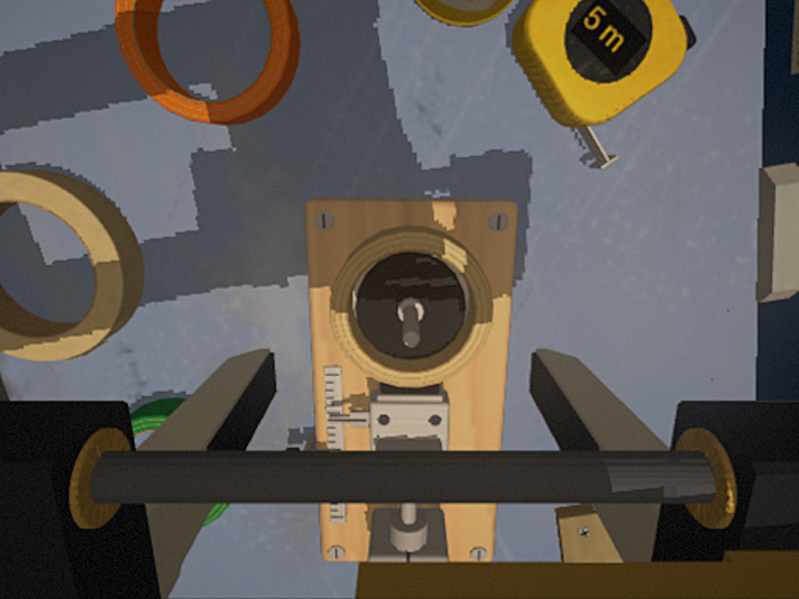

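```bash
python3 - <<'E'
from h import *
c=np.load("pics/w3c.npy",allow_pickle=True).item()
s=1.56
print(ray(c,[(411/s,340/s)],.075),ray(c,[(411.5/s,306/s)],.044))
l=ray(c,[(330/s,306/s),(493/s,306/s),(411/s,226/s),(411/s,388/s)],.044);print(l, l[:2].mean(0),l[2:].mean(0))
E
python3 g.py .5975 .1365 .03 -7.06
```

```text
[[0.59813487 0.13391358 0.075     ]] [[0.59938496 0.14004526 0.044     ]]
[[0.55849338 0.14482344 0.044     ]
 [0.64017146 0.13527936 0.044     ]
 [0.60371962 0.1802062  0.044     ]
 [0.59396409 0.09482174 0.044     ]] [0.59933242 0.1400514  0.044     ] [0.59884186 0.13751397 0.044     ]
t 2.35 pos [0.5965 0.1374 0.1303] yaw -6.92 tilt 0.2 open 0.0926 F [0.2 0.1 0.7] q6 0.26
d cm [ 0.14  0.07 10.03] turn 0.002
```

Emit:
play_rows(increments=[[[0.2,0.0,2.0,0.002],[0.2,0.0,4.5,0.002],[0.2,0.0,6.5,0.002],[0.2,0.0,7.5,0.002],[0.2,0.0,7.5,0.002]]])

```text
t: 2.85
tool_pos: [0.598, 0.1365, 0.0555]
orientation: [3.134, -0.193, -0.006]
force: [0.4, -0.7, 0.6]
opening: 0.0932
```

```bash
python3 g.py .5985 .137 .03 -7.06
```

```text
t 2.85 pos [0.598  0.1365 0.0555] yaw -7.06 tilt 0.24 open 0.0932 F [ 0.4 -0.7  0.6] q6 0.27
d cm [ 0.06 -0.06  2.55] turn -0.0
```

Emit:
play_rows(increments=[[[0.05,-0.05,0.5,0],[0.05,-0.05,1.0,0],[0.05,-0.05,1.5,0],[0.05,-0.05,2.1,0],[0.05,-0.05,2.5,0]]])

```text
t: 3.35
tool_pos: [0.5982, 0.1369, 0.0298]
orientation: [3.134, -0.193, -0.007]
force: [-0.2, -0.4, 0.4]
opening: 0.0928
```

```bash
python3 g.py .5985 .137 .03 -7.06
```

```text
t 3.35 pos [0.5982 0.1369 0.0298] yaw -7.06 tilt 0.26 open 0.0928 F [-0.2 -0.4  0.4] q6 0.27
d cm [ 0.03 -0.01 -0.02] turn 0.0
```

Close with 30 N.

Emit:
play_rows(increments=[[[0,0,0,0],[0,0,0,0],[0,0,0,0],[0,0,0,0],[0,0,0,0]]], jaw=7.5, squeeze=30)

```text
t: 3.85
tool_pos: [0.598, 0.1369, 0.0296]
orientation: [3.134, -0.193, -0.007]
force: [1.0, -0.2, -4.8]
opening: 0.0838
```

Emit:
play_rows(increments=[[[0,0,-0.2,0],[0,0,-0.5,0],[0,0,-0.8,0],[0,0,-1.2,0],[0,0,-1.6,0]]])

```text
t: 4.35
tool_pos: [0.5985, 0.1376, 0.0466]
orientation: [3.135, -0.193, -0.006]
force: [0.7, 4.1, -1.4]
opening: 0.0837
```

Emit:
play_rows(increments=[[[0,0,-1.2,0],[0,0,-2.8,0],[0,0,-4.5,0],[0,0,-6.5,0],[0,0,-8.5,0]]])

```text
t: 4.85
tool_pos: [0.5993, 0.1374, 0.1342]
orientation: [3.135, -0.193, -0.003]
force: [-1.2, 0.8, -1.0]
opening: 0.0837
```

```bash
python3 - <<'E'
from h import *
for n in("wrist","top"):
    p,d=read_camera(n)
    cv2.imwrite(f"pics/4{n}.png",cv2.resize(p,None,fx=1.56,fy=1.56,interpolation=cv2.INTER_CUBIC))
E
python3 g.py .5985 .137 .13 -7.06
```

```text
t 4.95 pos [0.6017 0.1378 0.1371] yaw -7.06 tilt 0.24 open 0.0838 F [ 1.   1.3 -0.2] q6 0.27
d cm [-0.31  0.12  0.71] turn 0.0
```

View pics/4wrist.png

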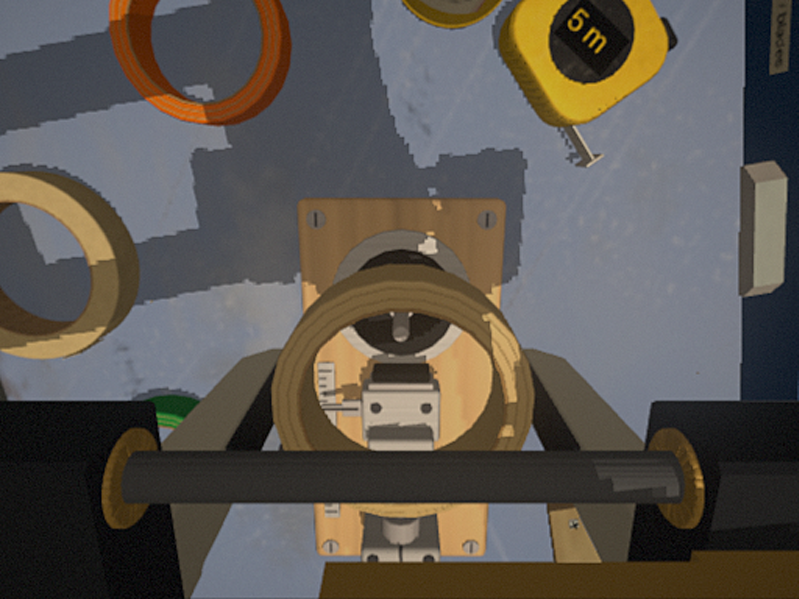

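View pics/4top.png

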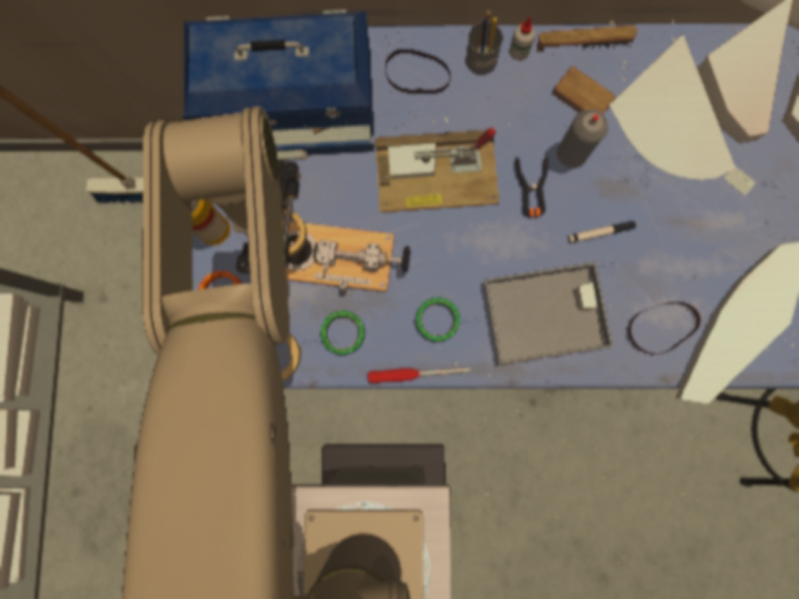

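```bash
python3 g.py .464 -.326 .13 -82.6
```

```text
t 4.95 pos [0.6017 0.1378 0.1371] yaw -7.06 tilt 0.24 open 0.0838 F [ 1.   1.3 -0.2] q6 0.27
d cm [-7.97 47.73  0.64] turn 1.318
```

Emit:
play_rows(increments=[[[-0.4,2.5,-0.3,0.05],[-1.1,6.5,-0.3,0.15],[-1.8,10.5,-0.3,0.28],[-2.5,15.0,-0.3,0.4],[-3.2,19.5,-0.2,0.52]]])

```text
t: 5.45
tool_pos: [0.5453, -0.0532, 0.1389]
orientation: [-2.977, 0.999, -0.007]
force: [1.5, -0.3, 0.7]
opening: 0.084
```

```bash
python3 g.py .464 -.326 .13 -82.6
```

```text
t 5.45 pos [ 0.5453 -0.0532  0.1389] yaw -37.1 tilt 0.27 open 0.084 F [ 1.5 -0.3  0.7] q6 0.46
d cm [ 9.97 26.66  0.85] turn 0.794
```

Emit:
play_rows(increments=[[[1.6,4.2,0.1,0.13],[3.2,8.5,0.2,0.27],[4.8,12.8,0.4,0.4],[6.3,17.0,0.6,0.53],[7.5,20.0,0.8,0.65]]])

```text
t: 5.95
tool_pos: [0.4831, -0.2605, 0.1305]
orientation: [-2.495, 1.905, -0.006]
force: [0.2, 0.1, -0.6]
opening: 0.0839
```

```bash
python3 g.py .464 -.326 .13 -82.6
```

```text
t 5.95 pos [ 0.4831 -0.2605  0.1305] yaw -74.74 tilt 0.26 open 0.0839 F [ 0.2  0.1 -0.6] q6 0.71
d cm [5.81 3.57 0.05] turn 0.137
```

Emit:
play_rows(increments=[[[2.5,1.5,0,0.07],[4.5,2.8,0,0.137],[5.8,3.57,0,0.137],[5.8,3.57,0,0.137]]])

```text
t: 6.35
tool_pos: [0.4633, -0.3273, 0.1304]
orientation: [-2.359, 2.072, -0.006]
force: [0.8, -0.0, 0.0]
opening: 0.0834
```

```bash
python3 - <<'E'
from h import *
for n in("wrist","scene"):
    s=read_state();c=cam(n);p,d=read_camera(n)
    if n=="wrist":
        np.save("pics/w5c.npy",c,allow_pickle=True)
    else: p=p[200:330,200:350]
    f=1.56 if n=="wrist" else 5
    cv2.imwrite(f"pics/5{n}.png",cv2.resize(p,None,fx=f,fy=f,interpolation=cv2.INTER_CUBIC)[:600])
E
python3 g.py .464 -.326 .13 -82.6
```

```text
t 6.45 pos [ 0.464  -0.3253  0.1303] yaw -82.51 tilt 0.25 open 0.0832 F [ 0.2  0.4 -0.2] q6 0.74
d cm [0.07 0.01 0.03] turn 0.002
```

View pics/5wrist.png

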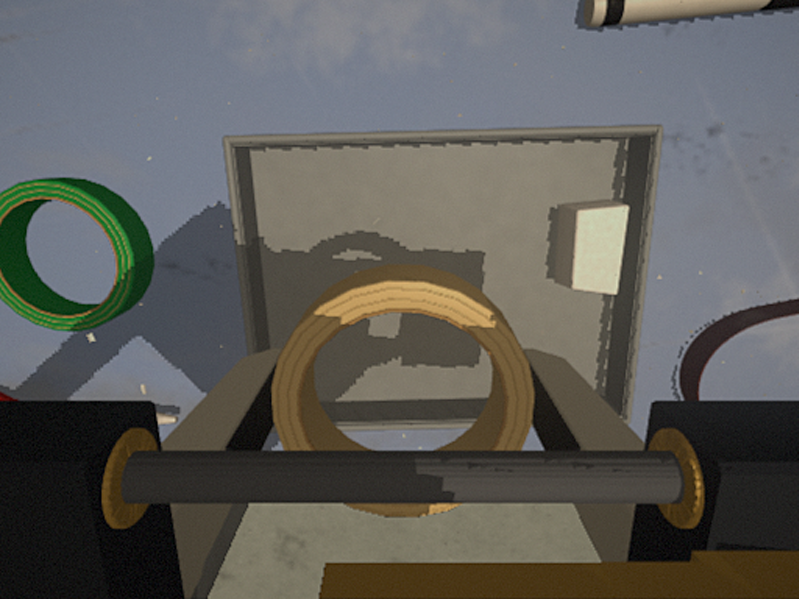

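View pics/5scene.png

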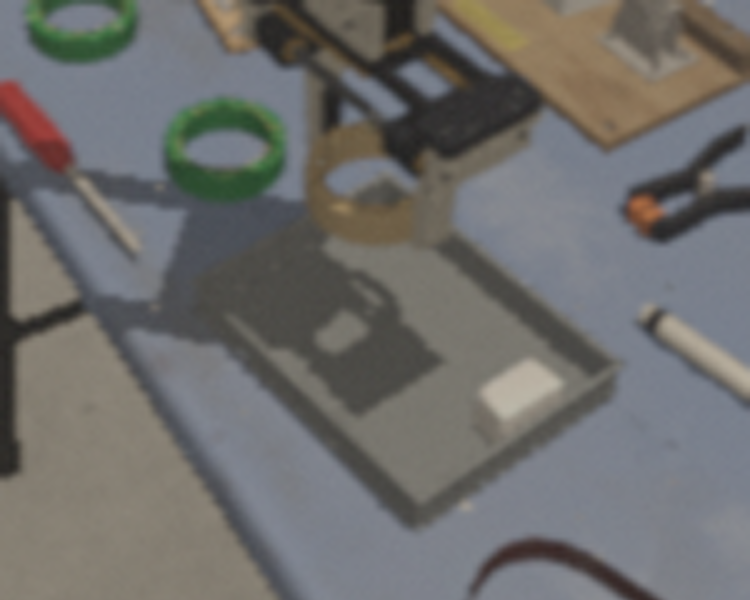

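```bash
python3 - <<'E'
from h import *
c=np.load("pics/w5c.npy",allow_pickle=True).item();s=1.56
A=ray(c,[(226/s,138/s),(661/s,127/s)],.03)[:,:2]
F=ray(c,[(258/s,425/s),(626/s,425/s)],.03)[:,:2]
ey=A[0]-A[1];L=np.linalg.norm(ey);ey/=L;ex=np.array([ey[1],-ey[0]])
print(A,L,np.degrees(np.arctan2(ex[1],ex[0])),F)
ctr=A.mean(0)-ex*.08;print("tray",ctr)
rel=lambda P:((P-ctr)@ex,(P-ctr)@ey)
print("tcp rel",rel(np.array([.464,-.326])))
for uv in((570,203),(628,202),(619,294),(572,290)):print(rel(ray(c,[(uv[0]/s,uv[1]/s)],.028)[0,:2]))
E
```

```text
[[ 0.53546103 -0.23078242]
 [ 0.56821432 -0.44139136]] 0.21314057394684496 8.83966278546685 [[ 0.37901106 -0.25445065]
 [ 0.40638253 -0.46560501]]
tray [ 0.4727879  -0.34838048]
tcp rel (np.float64(-0.005244309936301048), np.float64(0.02346508497499806))
(np.float64(0.044114183312018745), np.float64(-0.06521749753696508))
(np.float64(0.04389733356103079), np.float64(-0.09494192759039446))
(np.float64(-0.005126681487964056), np.float64(-0.09498255409081952))
(np.float64(-0.002257267145552255), np.float64(-0.06944493530155485))
```

Emit:
play_rows(increments=[[[0,-0.4,2.5,0],[0,-0.4,5.5,0],[0,-0.4,8.5,0],[0,-0.4,9.8,0],[0,-0.4,10.2,0]]])

```text
t: 6.95
tool_pos: [0.4677, -0.3228, 0.0265]
orientation: [-2.362, 2.067, 0.0]
force: [0.3, -0.3, -0.2]
opening: 0.0832
```

```bash
python3 g.py .468 -.326 .017
```

```text
t 6.95 pos [ 0.4677 -0.3228  0.0265] yaw -82.4 tilt 0.17 open 0.0832 F [ 0.3 -0.3 -0.2] q6 0.74
d cm [0.33 0.02 0.95] turn 0
```

Emit:
play_rows(increments=[[[0.2,0,0.4,0],[0.3,0,0.8,0],[0.3,0,1.0,0],[0.3,0,1.1,0],[0.3,0,1.1,0]]])

```text
t: 7.45
tool_pos: [0.4684, -0.326, 0.0159]
orientation: [-2.361, 2.068, -0.001]
force: [-1.0, -0.0, -0.2]
opening: 0.0837
```

Emit:
play_rows(increments=[[[0,0,0,0],[0,0,0,0],[0,0,0,0],[0,0,0,0],[0,0,0,0]]], jaw=9.3)

```text
t: 7.95
tool_pos: [0.4684, -0.326, 0.016]
orientation: [-2.361, 2.068, -0.001]
force: [-0.5, 0.0, -0.6]
opening: 0.0931
```

Emit:
play_rows(increments=[[[0,0,-0.4,0],[0,0,-1.0,0],[0,0,-2.0,0],[0,0,-4.0,0],[0,0,-7.0,0]]])

```text
t: 8.45
tool_pos: [0.4672, -0.3253, 0.0858]
orientation: [-2.361, 2.068, 0.004]
force: [-0.2, -0.6, 0.4]
opening: 0.0928
```

```bash
python3 - <<'E'
from h import *
for n in("wrist",):
    s=read_state();c=cam(n);p,d=read_camera(n)
    cv2.imwrite(f"pics/6{n}.png",cv2.resize(p,None,fx=1.56,fy=1.56,interpolation=cv2.INTER_CUBIC)[:600])
E
python3 g.py .57 -.081 .18 -97.06
```

```text
t 8.5 pos [ 0.4704 -0.3279  0.0928] yaw -82.41 tilt 0.43 open 0.0929 F [ 3.8 -2.   5. ] q6 0.74
d cm [-23.13 -13.2   -8.7 ] turn 0.256
```

View pics/6wrist.png

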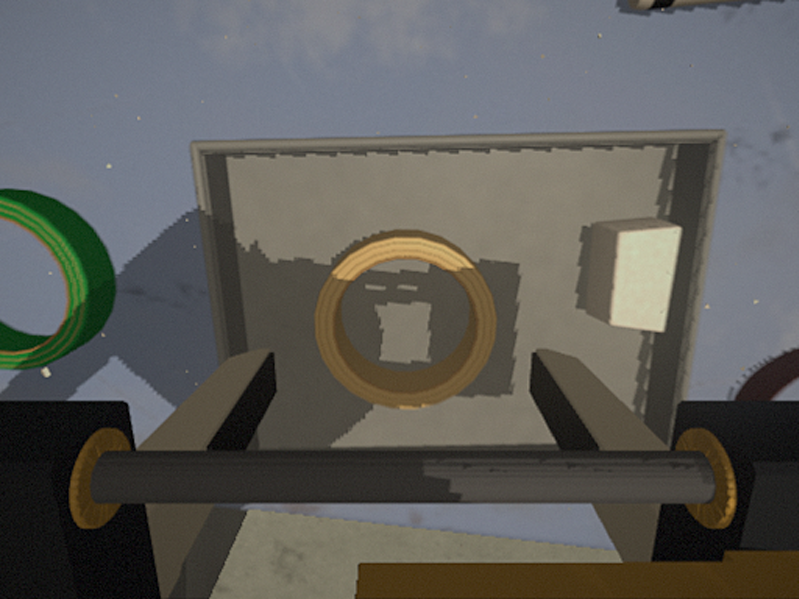

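```bash
python3 g.py .50 -.03 .22 -97.06
```

```text
t 8.5 pos [ 0.4704 -0.3279  0.0928] yaw -82.41 tilt 0.43 open 0.0929 F [ 3.8 -2.   5. ] q6 0.74
d cm [-29.09  -6.96 -12.76] turn 0.256
```

Emit:
play_rows(increments=[[[-0.5,0,-3.5,0],[-3.5,-0.8,-7.0,0.05],[-7.5,-1.8,-9.5,0.1],[-12.0,-2.9,-11.5,0.15],[-16.5,-4.0,-12.7,0.2]]])

```text
t: 9.0
tool_pos: [0.4881, -0.1579, 0.223]
orientation: [-2.138, 2.294, -0.017]
force: [1.2, -0.0, -0.5]
opening: 0.0929
```

```bash
python3 g.py .50 -.03 .22 -97.06
```

```text
t 9.0 pos [ 0.4881 -0.1579  0.223 ] yaw -94.04 tilt 0.69 open 0.0929 F [ 1.2 -0.  -0.5] q6 1.23
d cm [-12.84  -0.28   0.26] turn 0.053
```

Emit:
play_rows(increments=[[[-4.3,-0.1,0,0.03],[-8.6,-0.2,0,0.053],[-12.0,-0.3,0,0.053],[-12.8,-0.3,0,0.053],[-12.8,-0.3,0,0.053]]])

```text
t: 9.5
tool_pos: [0.5004, -0.0295, 0.2234]
orientation: [-2.079, 2.347, -0.018]
force: [0.1, 0.0, 0.4]
opening: 0.0927
```

```bash
cat > look.py <<'E'
from h import *
n=sys.argv[1] if False else __import__("sys").argv[1]
read_camera("top")
s=read_state();c=cam("wrist");p,d=read_camera("wrist");np.save(f"pics/{n}c.npy",c,allow_pickle=True)
cv2.imwrite(f"pics/{n}raw.png",p)
cv2.imwrite(f"pics/{n}.png",cv2.resize(p,None,fx=1.56,fy=1.56,interpolation=cv2.INTER_CUBIC))
print(s["tool_pos"],abs(s["dq"]).max())
E
python3 look.py p7
```

```text
[ 0.50031042 -0.03057609  0.22324675] 0.032833196556229266
```

View pics/p7.png

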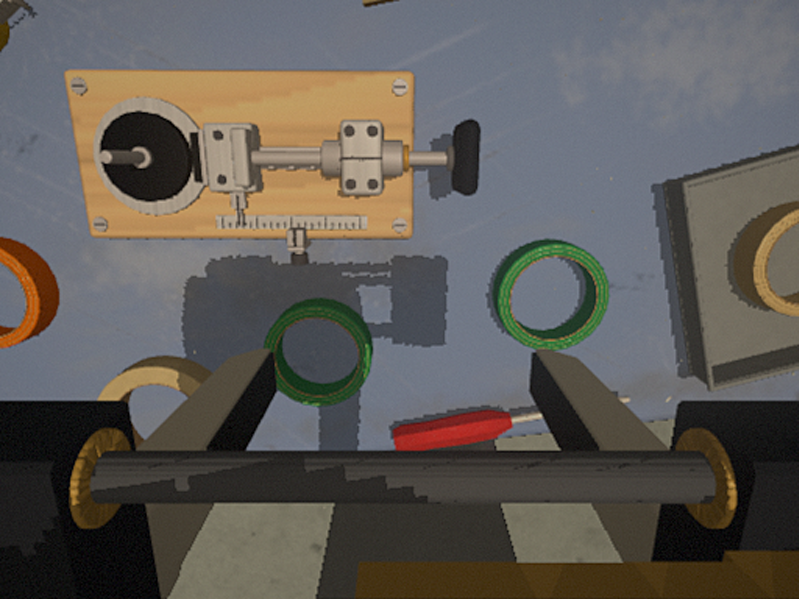

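```bash
python3 - <<'E'
import cv2
p=cv2.imread("pics/p7raw.png")
a=cv2.resize(p[115:175,130:240],None,fx=7,fy=7,interpolation=cv2.INTER_CUBIC)
b=cv2.resize(p[70:130,255:325],None,fx=7,fy=7,interpolation=cv2.INTER_CUBIC)
cv2.imwrite("pics/7a.png",a);cv2.imwrite("pics/7b.png",b)
E
```

View pics/7a.png

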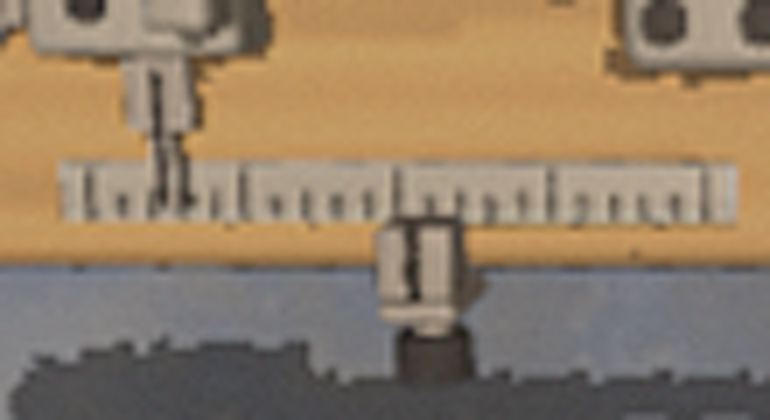

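View pics/7b.png

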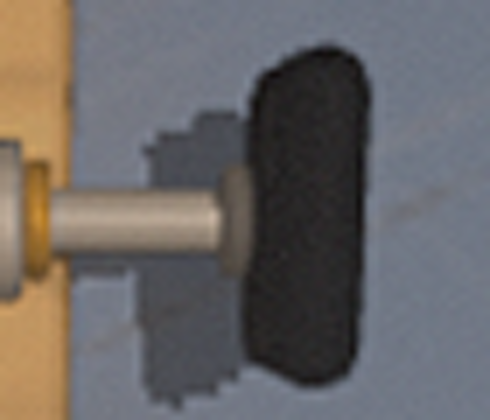

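```bash
python3 - <<'E'
from h import *
c=np.load("pics/p7c.npy",allow_pickle=True).item()
f=lambda o,s:(lambda u,v:(o[0]+(u+.5)/s-.5,o[1]+(v+.5)/s-.5))
a=f((130,115),7);b=f((255,70),7);w=f((0,0),1.56)
th=np.radians(82.94);ex=np.array([np.cos(th),np.sin(th)])
B=ray(c,[w(66,71),w(413,71),w(412,238),w(92,239)],.015)[:,:2]
ex2=(B[0]-B[1]+B[3]-B[2]);ex2/=np.linalg.norm(ex2);print("yaw",np.degrees(np.arctan2(ex2[1],ex2[0])),np.linalg.norm(B[0]-B[1]),np.linalg.norm(B[2]-B[1]))
ex=ex2;ey=np.array([-ex[1],ex[0]]);S=B.mean(0)+.064*ex
tip=ray(c,[w(104,156)],.075)[0,:2];print("S",S,"tip",tip)
for n,uv,z in(("ptr dark",a(158,200),.0315),("ptr light",a(170,200),.0315),("mk",a(411,260),.0315),("mkL",a(382,240),.0315),("mkR",a(462,240),.0315),("pull far top",b(372,90),.08),("pull far bottom",b(360,375),.08),("pull near",b(248,110),.08),("plate ctr",b(310,215),.08)):
    P=ray(c,[uv],z)[0,:2];print(n,P.round(4),((P-S)@ex).round(4),((P-S)@ey).round(4))
E
python3 g.py .5716 -.0789 .12 -97.06
```

```text
yaw 83.13152941407121 0.23449920630410057 0.1136827753783894
S [0.59642936 0.13275984] tip [0.59787605 0.1341255 ]
ptr dark [0.5457 0.0792] -0.0592 0.0439
ptr light [0.5455 0.0773] -0.0611 0.0439
mk [0.5317 0.0418] -0.098 0.0534
mkL [0.5353 0.0458] -0.0937 0.0502
mkR [0.5338 0.0334] -0.1062 0.0503
pull far top [ 0.586  -0.0864] -0.2189 -0.0159
pull far bottom [ 0.5506 -0.082 ] -0.2187 0.0198
pull near [ 0.5855 -0.0705] -0.2031 -0.0134
plate ctr [ 0.5716 -0.0772] -0.2114 -0.0005
t 9.6 pos [ 0.5002 -0.0313  0.223 ] yaw -97.08 tilt 0.73 open 0.093 F [-0.4 -1.2 -1.3] q6 1.53
d cm [ 3.82 -7.54 10.41] turn -0.0
```

Emit:
play_rows(increments=[[[1.3,-2.5,2.5,0],[2.6,-5.0,5.5,0],[3.8,-7.5,8.5,0],[3.8,-7.5,9.8,0],[3.8,-7.5,9.8,0]]], jaw=2.4)

```text
t: 10.1
tool_pos: [0.5689, -0.0799, 0.1229]
orientation: [-2.076, 2.355, -0.01]
force: [-0.7, 0.6, 0.2]
opening: 0.0575
```

```bash
python3 look.py p8;python3 g.py .5718 -.0789 .064 -97.0
```

```text
[ 0.56981741 -0.07951841  0.12508009] 0.04945770469375057
t 10.2 pos [ 0.5708 -0.0793  0.1268] yaw -97.15 tilt 0.72 open 0.0494 F [ 0.4  0.3 -0.3] q6 1.47
d cm [-0.07 -0.02  6.28] turn -0.003
```

View pics/p8.png

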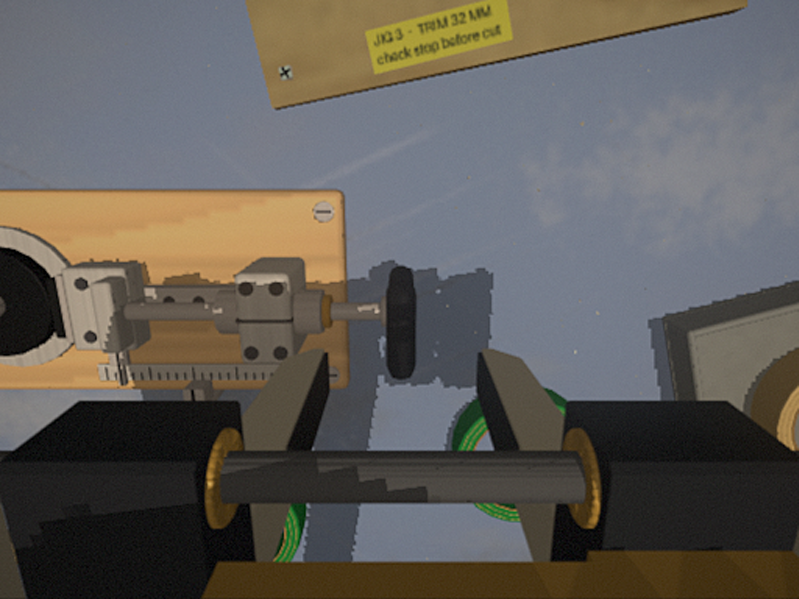

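Emit:
play_rows(increments=[[[-0.1,0,0,0],[-0.1,0,0,0],[-0.1,0,0.8,0],[-0.1,0,1.8,0],[-0.1,0,2.5,0]]])

```text
t: 10.7
tool_pos: [0.5706, -0.0781, 0.1005]
orientation: [-2.076, 2.351, -0.016]
force: [-1.2, 0.7, -0.2]
opening: 0.024
```

```bash
python3 g.py .5718 -.0789 .064 -97.0
```

```text
t 10.7 pos [ 0.5706 -0.0781  0.1005] yaw -97.13 tilt 0.66 open 0.024 F [-1.2  0.7 -0.2] q6 1.47
d cm [ 0.05 -0.09  3.65] turn -0.002
```

Emit:
play_rows(increments=[[[0.05,-0.1,0.8,0],[0.05,-0.1,1.7,0],[0.05,-0.1,2.6,0],[0.05,-0.1,3.3,0],[0.05,-0.1,3.6,0]]])

```text
t: 11.2
tool_pos: [0.5713, -0.0788, 0.0632]
orientation: [-2.076, 2.352, -0.014]
force: [0.6, -0.4, -0.2]
opening: 0.0241
```

Emit:
play_rows(increments=[[[0,0,0,0],[0,0,0,0],[0,0,0,0],[0,0,0,0],[0,0,0,0]]], jaw=0.5, squeeze=25)

```text
t: 11.7
tool_pos: [0.5713, -0.0791, 0.0633]
orientation: [-2.076, 2.352, -0.015]
force: [0.4, -3.3, -2.9]
opening: 0.0118
```

```bash
python3 look.py p9;python3 g.py .5718 -.0789 .064 -97.0
```

```text
[ 0.57131117 -0.07907988  0.06331019] 0.0009345553608173523
t 11.8 pos [ 0.5713 -0.079   0.0633] yaw -97.14 tilt 0.59 open 0.0119 F [-0.1 -3.3 -2.9] q6 1.47
d cm [-0.02 -0.05 -0.07] turn -0.002
```

View pics/p9.png

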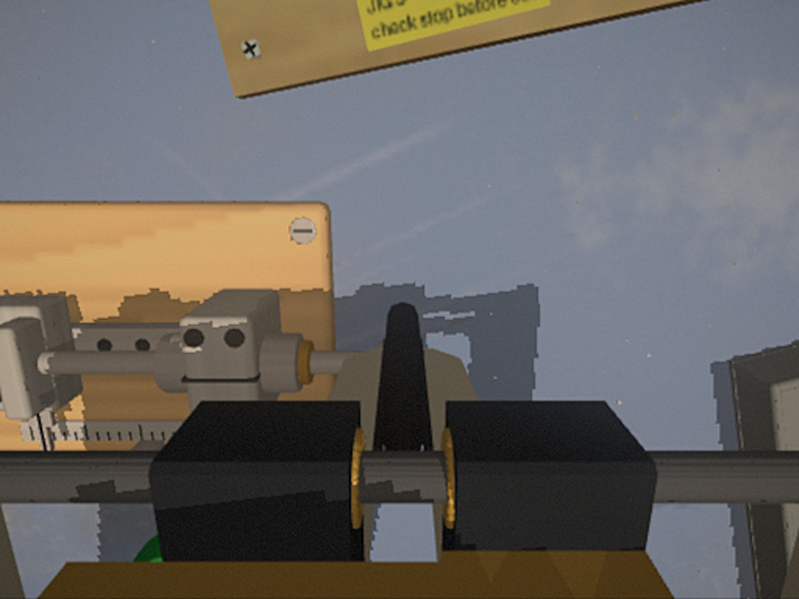

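Emit:
play_rows(increments=[[[0.5,0,0,0],[1.2,0,0,0],[2.0,0,0,0],[2.8,0,0,0],[3.5,0,0,0]]])

```text
t: 12.3
tool_pos: [0.5671, -0.1125, 0.0633]
orientation: [-2.075, 2.35, -0.012]
force: [2.7, 7.7, -2.8]
opening: 0.0117
```

```bash
python3 look.py p10;python3 - <<'E'
from h import *
p,d=read_camera("top");cv2.imwrite("pics/10t.png",cv2.resize(p[130:200,160:280],None,fx=6,fy=6,interpolation=cv2.INTER_CUBIC))
p,d=read_camera("scene");cv2.imwrite("pics/10s.png",cv2.resize(p[160:220,210:290],None,fx=9,fy=9,interpolation=cv2.INTER_CUBIC))
E
python3 g.py .5718 -.0789 .064 -97.0
```

```text
[ 0.56694077 -0.11350239  0.06328246] 0.021070137022954988
t 12.5 pos [ 0.567  -0.1127  0.0633] yaw -97.13 tilt 0.55 open 0.0118 F [ 1.4  6.3 -2.8] q6 1.41
d cm [-3.41 -0.06 -0.08] turn -0.002
```

View pics/p10.png

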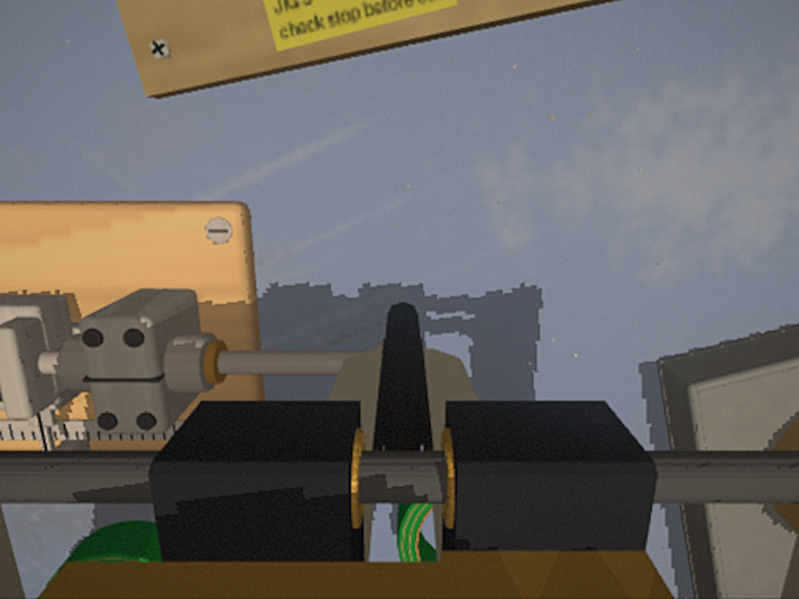

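View pics/10t.png

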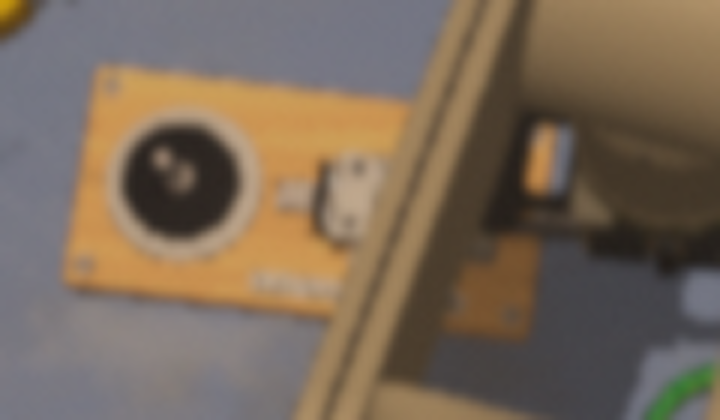

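View pics/10s.png

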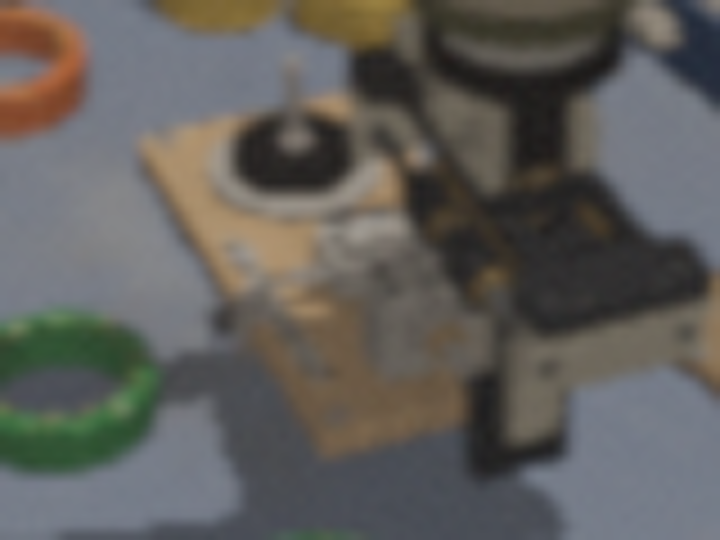

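```bash
python3 - <<'E'
import cv2
p=cv2.imread("pics/p10raw.png")
cv2.imwrite("pics/10a.png",cv2.resize(p[260:325,0:90],None,fx=8.5,fy=8.5,interpolation=cv2.INTER_CUBIC))
p=cv2.imread("pics/p9raw.png")
cv2.imwrite("pics/9a.png",cv2.resize(p[250:325,0:90],None,fx=7.5,fy=7.5,interpolation=cv2.INTER_CUBIC))
E
```

```text
(no output)
```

View pics/10a.png

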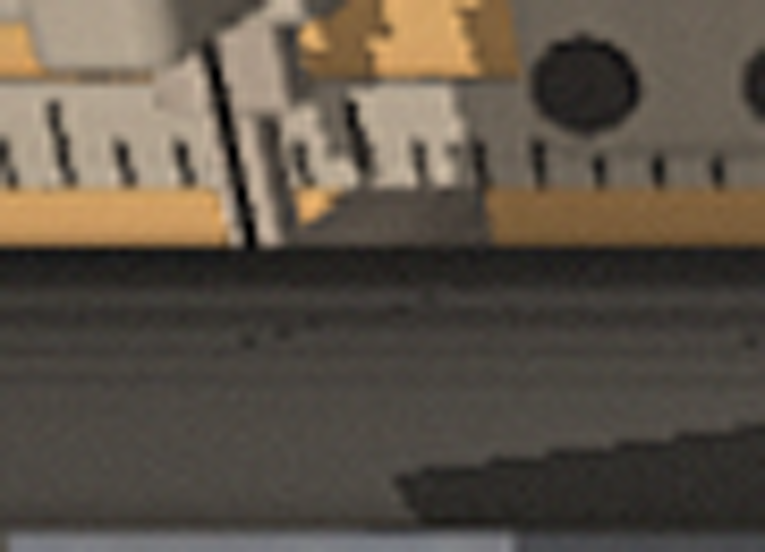

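View pics/9a.png

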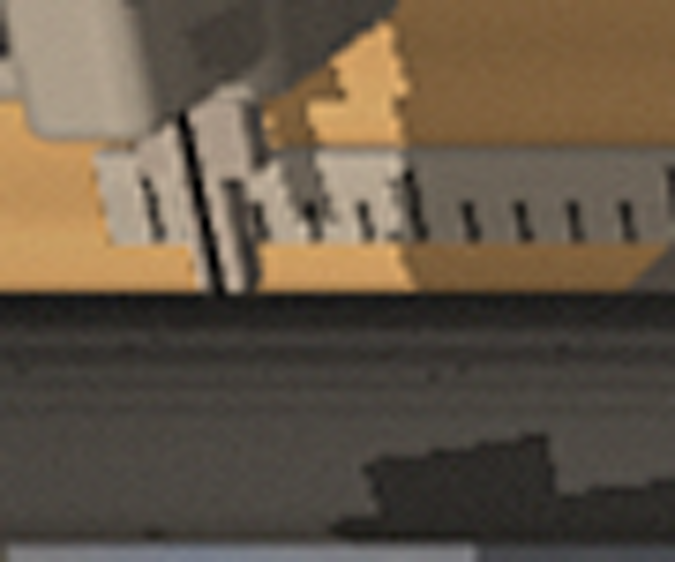

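Emit:
play_rows(increments=[[[0.2,0,0,0],[0.4,0,0,0],[0.5,0,0,0],[0.5,0,0,0],[0.5,0,0,0]]])

```text
t: 13.0
tool_pos: [0.5666, -0.1163, 0.0633]
orientation: [-2.075, 2.349, -0.01]
force: [1.4, 7.0, -1.9]
opening: 0.0119
```

```bash
python3 look.py p11;python3 g.py .5718 -.0789 .064 -97.0; python3 - <<'E'
import cv2
from h import *
p=cv2.imread("pics/p11raw.png")
cv2.imwrite("pics/11a.png",cv2.resize(p[260:325,0:90],None,fx=8.5,fy=8.5,interpolation=cv2.INTER_CUBIC))
p,d=read_camera("scene");cv2.imwrite("pics/11s.png",cv2.resize(p[180:205,225:260],None,fx=20,fy=20,interpolation=cv2.INTER_CUBIC))
c=cam("scene");print(proj(c,[[.5317,.0418,.0315]]))
s=1
f=lambda o,s:(lambda u,v:(o[0]+(u+.5)/s-.5,o[1]+(v+.5)/s-.5))
th=np.radians(83.03);ex=np.array([np.cos(th),np.sin(th)]);mk=np.array([[.5317,.0418],[.5311,.0422]])
for n,o,k,uv in(("p9",(0,250),7.5,(218,290)),("p10",(0,260),8.5,(250,243)),("p11",(0,260),8.5,(250,243))):
    c=np.load(f"pics/{n}c.npy",allow_pickle=True).item()
    P=ray(c,[f(o,k)(*uv)],.0315)[0,:2];print(n,P,((P-mk)@ex),c["eye"])
E
```

```text
[ 0.56658644 -0.11631433  0.0632534 ] 0.0016249391649696338
t 13.1 pos [ 0.5666 -0.1163  0.0633] yaw -97.1 tilt 0.56 open 0.0118 F [ 2.2  6.4 -3. ] q6 1.4
d cm [-3.78 -0.06 -0.07] turn -0.002
[[238.11583121 191.82796791]]
p9 [0.54554064 0.07810225] [0.03771353 0.0373893 ] [ 0.6459891  -0.0876957   0.21849353]
p10 [0.54103051 0.04374918] [0.00306703 0.00274279] [ 0.64160646 -0.12243731  0.21846639]
p11 [0.54041634 0.04130488] [0.00056627 0.00024203] [ 0.64121834 -0.12559348  0.21845217]
```

View pics/11a.png

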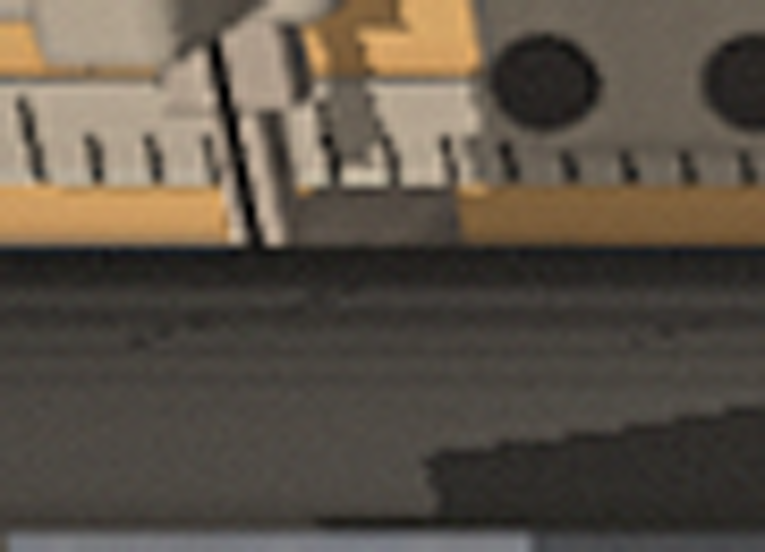

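View pics/11s.png

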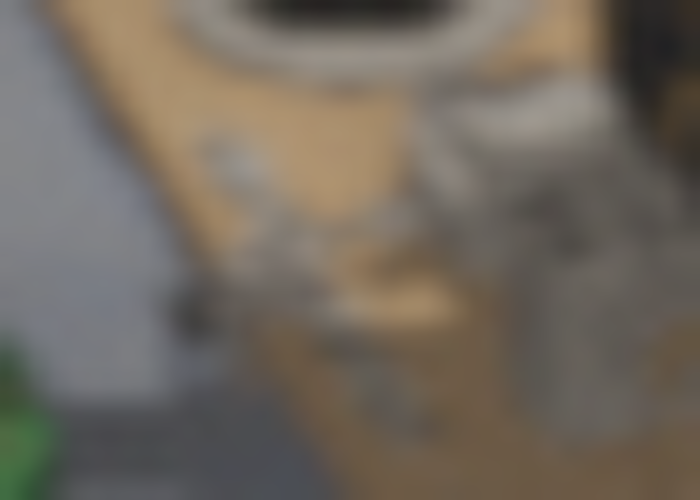

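Emit:
play_rows(increments=[[[0.08,0,0,0],[0.15,0,0,0],[0.15,0,0,0],[0.15,0,0,0],[0.15,0,0,0]]])

```text
t: 13.65
tool_pos: [0.5666, -0.1165, 0.0633]
orientation: [-2.075, 2.347, -0.008]
force: [1.5, 7.4, -1.9]
opening: 0.0114
```

Emit:
play_rows(increments=[[[0,0,0,0],[0,0,0,0],[0,0,0,0],[0,0,0,0]]])

```text
t: 14.05
tool_pos: [0.5667, -0.1151, 0.0632]
orientation: [-2.074, 2.345, -0.006]
force: [1.1, 6.9, -3.1]
opening: 0.012
```

```bash
python3 look.py p12;python3 g.py .5718 -.0789 .064 -97.0; python3 - <<'E'
import cv2
p=cv2.imread("pics/p12raw.png")
cv2.imwrite("pics/12a.png",cv2.resize(p[260:325,0:90],None,fx=8.5,fy=8.5,interpolation=cv2.INTER_CUBIC))
E
```

```text
[ 0.56676343 -0.11503826  0.06326358] 0.0022569929756456725
t 14.15 pos [ 0.5667 -0.1151  0.0632] yaw -97.02 tilt 0.63 open 0.0117 F [ 1.5  7.3 -2.2] q6 1.4
d cm [-3.65 -0.06 -0.06] turn -0.0
```

View pics/12a.png

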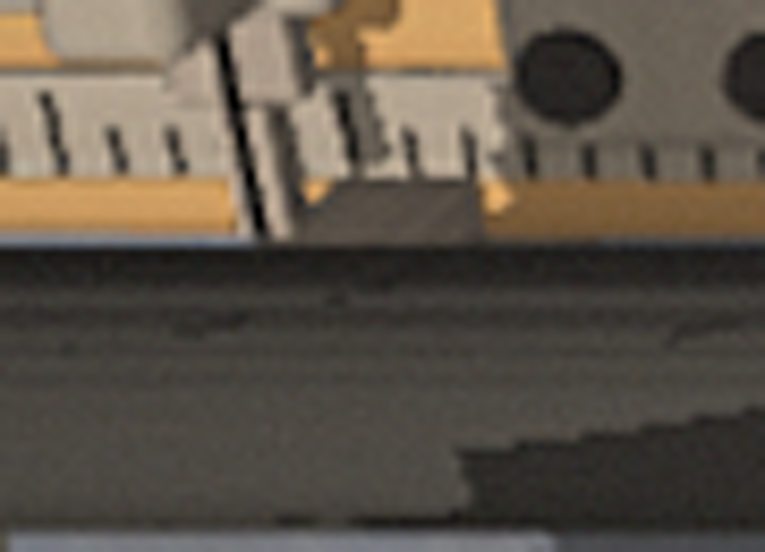

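View pics/p12.png

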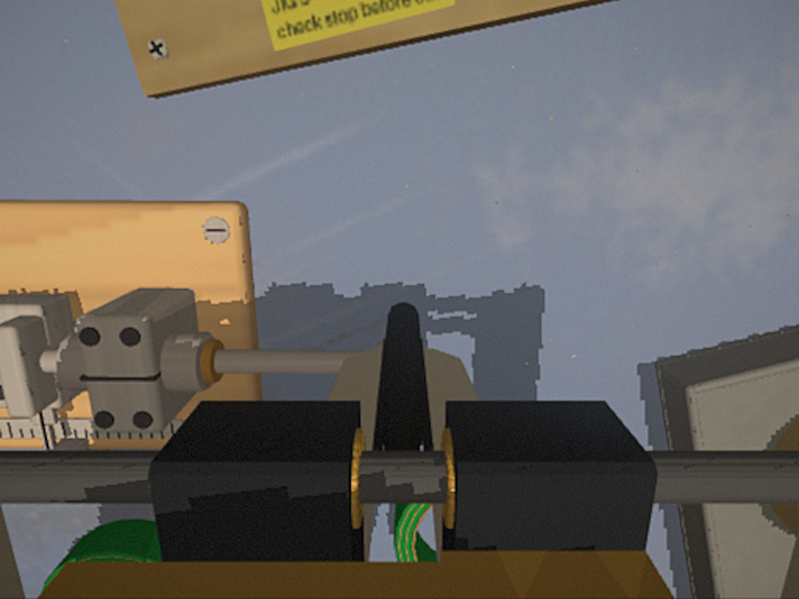

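Emit:
play_rows(increments=[[[0.1,0,0,0],[0.2,0,0,0],[0.3,0,0,0],[0.4,0,0,0],[0.4,0,0,0]]])

```text
t: 14.65
tool_pos: [0.5664, -0.1178, 0.0633]
orientation: [-2.074, 2.344, -0.003]
force: [0.8, 7.5, -1.9]
opening: 0.0115
```

```bash
for i in 1 2 3; do python3 look.py p13;done; python3 g.py .5718 -.0789 .064 -97.0; python3 - <<'E'
import cv2
p=cv2.imread("pics/p13raw.png")
cv2.imwrite("pics/13a.png",cv2.resize(p[260:325,0:90],None,fx=8.5,fy=8.5,interpolation=cv2.INTER_CUBIC))
E
```

```text
[ 0.56639972 -0.11776711  0.06325925] 0.0028590748881766304
[ 0.56640978 -0.11777891  0.06325028] 0.0013501914024780938
[ 0.5663985  -0.11776335  0.06324132] 0.0022319494491387874
t 14.95 pos [ 0.5664 -0.1178  0.0633] yaw -96.97 tilt 0.7 open 0.0118 F [ 1.1  6.3 -1.3] q6 1.39
d cm [-3.92 -0.06 -0.04] turn 0.0
```

View pics/13a.png

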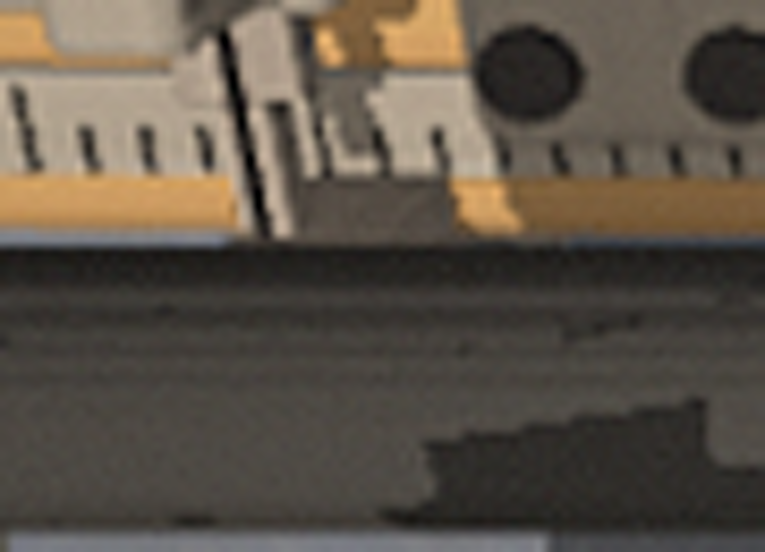

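```bash
python3 - <<'E'
from h import *
f=lambda o,s:(lambda u,v:(o[0]+(u+.5)/s-.5,o[1]+(v+.5)/s-.5))
th=np.radians(83.03);ex=np.array([np.cos(th),np.sin(th)]);mk=np.array([.5317,.0418])
for n,o,k,uv in(("p9",(0,250),7.5,(218,290)),("p13",(0,260),8.5,(266,237))):
    c=np.load(f"pics/{n}c.npy",allow_pickle=True).item()
    P=ray(c,[f(o,k)(*uv)],.0315)[0,:2];print(n,P,((P-mk)@ex))
p,d=read_camera("wrist")
E
python3 g.py 0 0 0
```

```text
p9 [0.54554064 0.07810225] 0.03771353038599912
p13 [0.53979376 0.0393954 ] -0.001404656049768299
t 15.0 pos [ 0.5664 -0.1178  0.0633] yaw -96.98 tilt 0.7 open 0.0118 F [ 1.8  5.6 -1.5] q6 1.39
d cm [-4.76 57.71  5.81] turn 0
```

```bash
python3 - <<'E'
from h import *
p,d=read_camera("scene");cv2.imwrite("pics/14s.png",cv2.resize(p[150:320,160:390],None,fx=3.4,fy=3.4,interpolation=cv2.INTER_CUBIC))
E
```

```text
(no output)
```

View pics/14s.png

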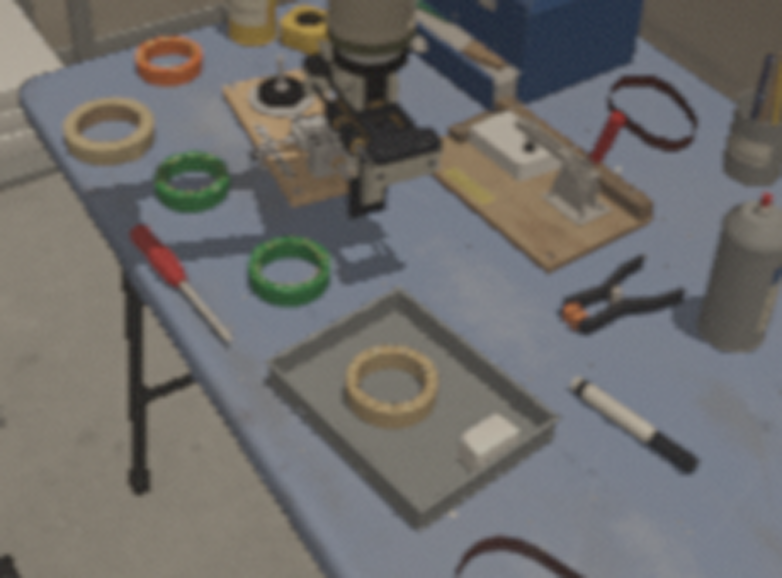

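The picture shows the roll lying flat in the tray (390,385), next to the offcut (490,440). The gripper is still on the pull, and the other things have not moved. I'm handing the job in.

```bash
python3 -c "
from plant import *
print(close_job());s=read_state();print(s['t'],s['tool_pos'],s['opening'],s['force'])"
```

```text
the job is handed in; nothing more can be done
None
the job is handed in; nothing more can be done
```

The spent roll is off the spindle and lying flat in the scrap tray beside the offcut. The brake slide is pulled to the marker and held there in the gripper at 25 N. I handed the job in at about 15 s of the 48 s; it reports no verdict.

**Last checks:**
- **Roll:** the last scene picture shows it flat in the tray and let go. The offcut, screwdriver and pen look undisturbed. The tape measure was never approached, but its place was not measured again.
- **Hold:** the arm stood still at TCP y = -0.1178, with the fingers 11.8 mm apart on the 12 mm plate. The spring pulled with about 6 N.
- **Slide position:** the pointer and marker could not be seen together at the end because the gripper hid the marker. I worked the position out in two ways, and they disagree by about 2 mm:
  - Camera rays put the pointer about 1.4 mm past the line.
  - The base's ruler ticks put it about 0.5 mm short of the line.
  - Both are inside the 4 mm limit.

One correction on the way: a hold call let the slide sag back about 1.4 mm under the spring. I pulled it out again, and the last readings before hand-in no longer changed.

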